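# Shut the roller chest: break its lid stay, then lower the lid

### The job

Two small grey chests stand open, each lid propped by a locked folding stay on its right-hand side. On the chest that holds the two round bend-test rollers, press the stay's knee down to break it, then push the lid down until it is fully shut. Leave the other chest, with the two ribbed jaw inserts, standing open with its stay locked.

Things in the scene. Friction and masses are not known exactly. Their poses are not given: they have to be found in the camera images.
- roller_chest: Grey steel chest with two round rollers (20 mm across, 60 long) lying in its foam; an equal chest beside it, to left or right, holds two ribbed jaw inserts. Fixed. 210 (x) by 140 (y) by 100 mm high; origin: centre of underside, z up, x to its back (away from the robot), -y to its right side, where the stay is. Lid hinge line parallel to y at x = +105, z = +102 mm.
- roller_knee (a point): Centre of the steel press stud at the knee of the roller chest's stay: 16 mm diameter, 20 mm long along the chest's y, 90 mm right of the chest's middle, 107 mm in front of the hinge, 141 mm above the desk when locked. The knee rests 4 mm over centre: a push of 2 to 6 N down on the stud breaks it. It then moves down and back, 8 mm down for 6 mm back; after 15 mm it is well broken and stays so.
- roller_lid (a joint): Roller chest's lid angle, rad: 0 standing open (82 degrees up), 1.43 shut. A pan 210 mm long from the hinge, 140 wide, 18 thick; outer face 18 mm from the hinge plane (behind it when open, on top when shut, 120 mm over the desk). Open, its free edge is 310 mm over the desk. Stiff hinge: it stays at any angle; 2 to 5 N near the free edge lowers it once the stay is broken, not before.
- roller_stay (a joint): Knee angle of the roller chest's stay, rad: 0 locked, 0.08 straight, over 0.3 broken, about 2.9 with the lid shut. Two flat bars (75 and 123 mm between pivots) on the chest's right side, from a pivot 165 mm in front of the hinge, 92 mm above the desk, to the lid's side edge 110 mm from the hinge. It folds down beside the chest by itself as the lid is lowered.
- insert_stay (a joint): Knee angle of the equal stay on the other chest, the one with the two ribbed jaw inserts, rad: 0 locked, where it shall stay. While it is locked that chest's lid stands open and cannot move.

How it is judged:
By the outcome, as a careful person would: the job done as asked, in the order asked, and still so for the second after the job is handed in, with the robot touching nothing.
It also fails if it takes over 43 s, if anything falls off the work surface, if the arm or the gripper's body presses on something with over 40 N, if the wrist force passes 120 N, or if a joint passes its speed limit or range.

### The arm

A 7-joint arm with a two-finger parallel gripper is mounted at the origin on a cart in front of the work surface, level with it; the furniture and walls round the work are solid. World frame = base frame: x ahead of the robot, y to its left, z up, the work surface at z = 0. Lengths are in m, angles in rad, forces in N, time in s.
With the tool pointing down it reaches from about 0.4 to 0.85 m from the base axis. Payload 4.5 kg.
Tool frame: the origin (TCP) lies on the mounting face of the last link; the fingertips stand 173 mm ahead of it and the grasp point (between the pads) lies 155 mm ahead of it; z points along the fingers, y is the direction in which the jaws open and shut (so a half turn about z gives the same grasp; the last joint's range is limited). The gripper opens to 85 mm and grips with 20 to 120 N. Pads are 22 mm wide; open, the fingers measure 114 mm over their backs; the gripper's body (76 mm by 85 mm) begins 54 mm behind the grasp point. The pads swing forward as they close: fully open they stand 13 mm farther back than shut.
Start: joints at [1.216, 0.689, -0.195, 1.565, 0.157, 0.902, -0.215], TCP at [0.237, -0.578, 0.405] pointing down, gripper open.
Joint ranges: [-3.01, 3.01], [-0.46, 2.08], [-1.47, 1.51], [0.13, 2.56], [-1, 4.14], [0.04, 2.09], [-2.66, 2.66]. Speed limits (rad/s): [2.57, 2.57, 3.14, 3.14, 3.14, 3.14, 3.14].

### API

Orientations are given as a 3x3 rotation matrix whose columns are the frame's x, y, z axes.
In Python, from cell import telemetry, cams, order gives the robot as it stands.
- The arm moves only by the tool jog_arm, never from a script. Its argument "plan" is a list of rows, each a list of 5 numbers: the opening, from -1 (shut) to 1 (fully open), then the shift along the tool's x, y, z in units of 60 mm (1.0 is 60 mm), then the turn about the tool's z in rad. A call has 1 to 5 rows; each row is the pose to reach, as a shift and turn from the pose commanded when the call began, along the tool's axes at that moment; what a row does not reach only later rows make up. A row lasts 1/8 s, in which the tool goes at most 62.5 mm and 10.7 degrees, less where a joint would pass 70% of its speed; a pose out of reach is approached as far as the arm can. A call with a gripper value outside its range is refused whole. The fingers move at their own pace and stop on an object; the grip force is fixed at half the most. Time passes only in rows, so rows that repeat a pose let the fingers close. It gives the time, the measured TCP pose, the force and the opening at its end, in the units of the state.
- telemetry.get_obs(): the state, without advancing time (a new reading comes with each control period).
- cams.capture(name): name is "scene" or "top"; returns (picture, depth): 400x640x3 uint8, red, green, blue; 400x640 float32, m along the optical axis (not along the pixel's ray), 0 where there is no reading.
- cams.calibration(name): a dict with "fx", "fy", "cx", "cy" (pixels), "pose" (4x4, takes a point from camera to world coordinates). Camera axes: x right, y up, looking along -z (the intrinsics and any distortion apply to the point x, -y, -z); pixel columns grow to the right and rows downward; lengths in m; the calibration is good to about 2 mm. A picture is of the moment at which its call begins. calibration takes no time and is no camera call.
- order.sign_off(): hands the job in, once; it reports no verdict.
The state is a dict: "time": time; "joints": joint angles; "joint_velocities": joint speeds; "effort": joint torques, N m; "tool_pos": TCP position; "tool_rot": TCP orientation; "ft_force": force on the tool from outside, world axes, zero at the start; "moment": the same for the moment, N m; "finger_gap": finger opening in m.
Only numpy, scipy, OpenCV 4.12 (cv2) and the standard library are available. Lean on these libraries where they do the work, as an engineer would, in place of code of your own. Each camera call takes 0.05 s, during which the arm holds its last target. There are 200 camera calls.

## Working session

There is one attempt and no reset: what is moved stays moved. The work goes in short steps, Python scripts to look and compute and a tool call to move; the robot and the scene stay as the last step left them, time stands still between calls to the robot, and variables do not carry over. Pictures are saved under pics/ and viewed, about 8 in all and at most 12, crops included, and the job is handed in when it is done.

Besides the shell and the picture viewer there is one more tool, called after "Request:" as name(argument=value, ...), one argument or row to a line, values as JSON. jog_arm: Moves the arm, as the interface text tells. Its arguments: {"type":"object","properties":{"plan":{"type":"array","items":{"type":"array","items":{"type":"number"}}}},"required":["plan"]}

```bash
mkdir -p pics; cat > h.py <<'E'
import numpy as np,cv2
from cell import telemetry,cams,order
def cap(n,f):
    p,d=cams.capture(n); cv2.imwrite(f'pics/{f}.png',p[:,:,::-1]); np.savez(f'pics/{f}.npz',d=d); return p,d
def pts(n,d):
    c=cams.calibration(n); v,u=np.mgrid[0:400,0:640]
    P=np.stack([(u-c['cx'])/c['fx']*d,-(v-c['cy'])/c['fy']*d,-d,np.ones_like(d)],-1)
    return (P@np.array(c['pose']).T)[...,:3]
E
python3 - <<'E'
from h import *
for n in('scene','top'):
    cap(n,n+'0'); c=cams.calibration(n); print(n,{k:(np.round(v,3).tolist()) for k,v in c.items()})
o=telemetry.get_obs(); print(o)
E
```

```text
scene {'fx': 460.384, 'fy': 460.384, 'cx': 322.059, 'cy': 195.664, 'pose': [[-0.723, 0.443, -0.53, 0.016], [-0.691, -0.442, 0.572, 0.466], [0.019, 0.78, 0.625, 0.766], [0.0, 0.0, 0.0, 1.0]]}
top {'fx': 371.43, 'fy': 371.43, 'cx': 316.546, 'cy': 206.468, 'pose': [[0.085, 0.973, -0.214, 0.411], [-0.996, 0.082, -0.023, -0.129], [-0.005, 0.215, 0.977, 0.935], [0.0, 0.0, 0.0, 1.0]]}
{'time': 0.1, 'joints': array([ 1.21581361,  0.689917  , -0.19451946,  1.56624482,  0.15728667,
        0.90252328, -0.21509131]), 'joint_velocities': array([ 0.00105661, -0.00140452, -0.00230321, -0.00219631,  0.00155915,
        0.00095079, -0.00057213]), 'effort': array([-4.48666600e-03, -5.40599370e+01, -1.27174158e+00, -1.58984399e+01,
        9.35505785e-03,  4.44474514e-03,  1.22141256e-05]), 'tool_pos': array([ 0.23677842, -0.57808773,  0.40395217]), 'tool_rot': array([[ 9.25341995e-01,  3.79132731e-01, -7.51605779e-04],
       [ 3.79133458e-01, -9.25340741e-01,  1.52795171e-03],
       [-1.16194942e-04, -1.69883678e-03, -9.99998550e-01]]), 'ft_force': array([-0.26215218,  1.23874849, -0.13286417]), 'moment': array([0.01840209, 0.02691685, 0.00392416]), 'finger_gap': 0.08561073368681847}
```

View pics/scene0.png

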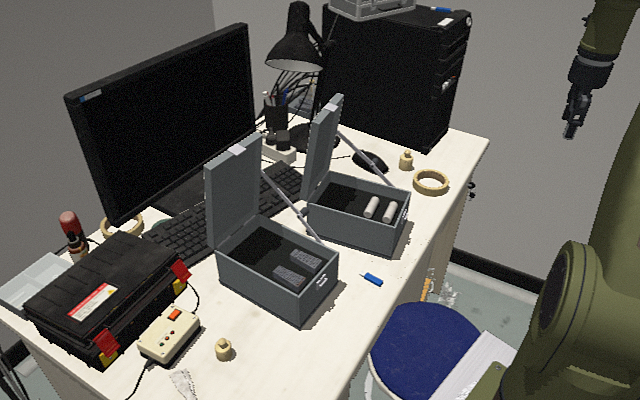

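View pics/top0.png

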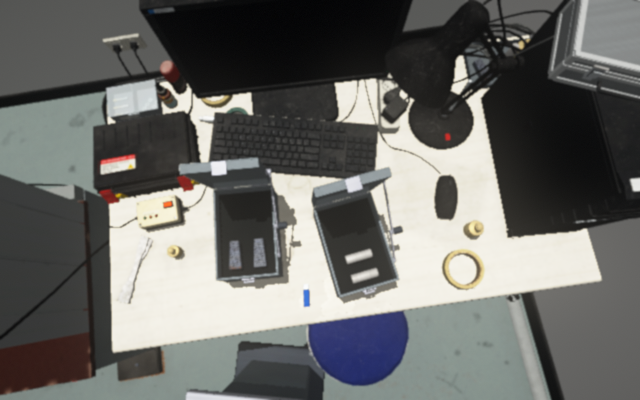

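The roller chest is the right-hand one: in the top view its rollers are at (358,256) and (365,274), and its stud is near (397,230). The insert chest's stud is at (295,244).

```bash
python3 - <<'E'
from h import *
im=cv2.imread('pics/top0.png')[150:310,270:430]
cv2.imwrite('pics/c1.png',cv2.resize(im,(640,640))[:600] if 0 else cv2.resize(im,(600,600),interpolation=cv2.INTER_CUBIC))
d=np.load('pics/top0.npz')['d']; P=pts('top',d)
Q=P[150:310,270:430].reshape(-1,3)
# rim points z~0.1
m=(abs(Q[:,2]-.101)<.006)
print(m.sum()); R=Q[m][:,:2].astype(np.float32)
print(cv2.minAreaRect(R[R[:,1]<-.1]))
# lid top edge
m=(Q[:,2]>.297)&(Q[:,2]<.325); print(Q[m].min(0),Q[m].max(0),cv2.minAreaRect(Q[m][:,:2].astype(np.float32)))
for v in range(226,235):
    print(v,[tuple(np.round(P[v,u],3).tolist()) for u in range(391,402,2)])
E
```

```text
1081
((0.5247937440872192, -0.20313620567321777), (0.2228284776210785, 0.14563357830047607), 20.975902557373047)
[ 0.5642606  -0.23991237  0.29708023] [ 0.62935494 -0.10515528  0.31777218] ((0.593253493309021, -0.17386552691459656), (0.026779750362038612, 0.1404941976070404), 20.38285255432129)
226 [(0.552, -0.272, 0.154), (0.58, -0.305, 0.002), (0.581, -0.31, 0.0), (0.555, -0.286, 0.144), (0.555, -0.29, 0.146), (0.555, -0.294, 0.15)]
227 [(0.55, -0.272, 0.152), (0.578, -0.305, -0.0), (0.553, -0.282, 0.145), (0.552, -0.286, 0.148), (0.553, -0.29, 0.148), (0.554, -0.295, 0.145)]
228 [(0.549, -0.273, 0.15), (0.55, -0.277, 0.148), (0.55, -0.281, 0.149), (0.55, -0.286, 0.148), (0.55, -0.29, 0.15), (0.551, -0.294, 0.149)]
229 [(0.547, -0.274, 0.146), (0.547, -0.277, 0.149), (0.547, -0.281, 0.151), (0.548, -0.286, 0.148), (0.549, -0.29, 0.147), (0.548, -0.294, 0.15)]
230 [(0.546, -0.274, 0.143), (0.545, -0.278, 0.147), (0.546, -0.282, 0.145), (0.546, -0.286, 0.15), (0.546, -0.29, 0.151), (0.547, -0.295, 0.147)]
231 [(0.542, -0.273, 0.149), (0.544, -0.278, 0.145), (0.543, -0.282, 0.149), (0.544, -0.286, 0.147), (0.544, -0.29, 0.15), (0.545, -0.295, 0.147)]
232 [(0.541, -0.274, 0.145), (0.541, -0.278, 0.145), (0.541, -0.282, 0.148), (0.542, -0.286, 0.147), (0.542, -0.291, 0.146), (0.543, -0.296, 0.144)]
233 [(0.539, -0.274, 0.147), (0.539, -0.278, 0.144), (0.54, -0.283, 0.145), (0.54, -0.287, 0.144), (0.541, -0.292, 0.141), (0.564, -0.326, 0.001)]
234 [(0.537, -0.274, 0.145), (0.56, -0.306, 0.001), (0.538, -0.283, 0.142), (0.561, -0.316, 0.001), (0.561, -0.321, 0.001), (0.562, -0.326, -0.0)]
```

View pics/c1.png

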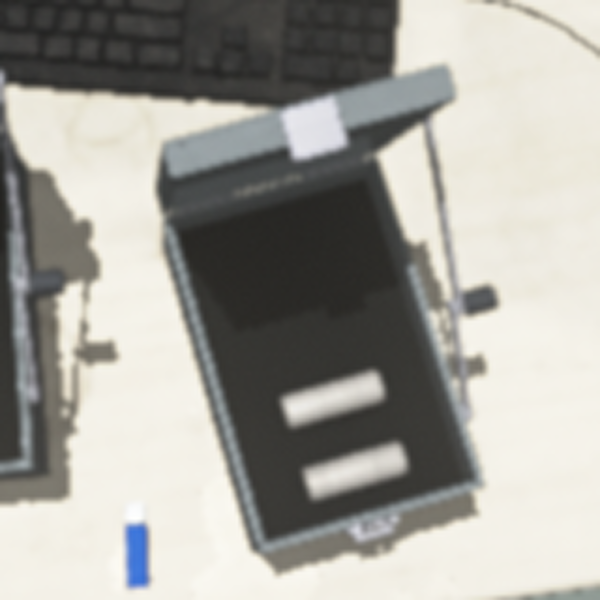

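Request:
jog_arm(
  plan=[
    [-1,1,-0.35,0,0],
    [-1,2,-0.7,0,0],
    [-1,3,-1.1,0,0],
    [-1,3.8,-1.4,0,0.03],
    [-1,4.6,-1.7,0,0.03],
  ],
)

```text
time: 0.72
tool_pos: [0.455, -0.3775, 0.4044]
tool_rot: [[0.936, 0.352, -0.0], [0.352, -0.936, 0.001], [-0.0, -0.001, -1.0]]
ft_force: [0.0, -0.5, 0.6]
finger_gap: 0.0001
```

Request:
jog_arm(
  plan=[
    [-1,0.95,-0.4,0,0],
    [-1,1.93,-0.78,0,0],
    [-1,1.93,-0.78,0.5,0],
    [-1,1.93,-0.78,1.0,0],
    [-1,1.93,-0.78,1.0,0],
  ],
)

```text
time: 1.35
tool_pos: [0.5447, -0.2943, 0.3422]
tool_rot: [[0.936, 0.352, -0.006], [0.352, -0.936, 0.002], [-0.005, -0.004, -1.0]]
ft_force: [-0.3, -0.1, 0.3]
finger_gap: -0.0003
```

```bash
python3 - <<'E'
from h import *
cap('scene','s1'); cap('top','t1')
a=cv2.imread('pics/s1.png')[80:280,280:480]; b=cv2.imread('pics/t1.png')[150:310,300:460]
cv2.imwrite('pics/v1.png',np.hstack([cv2.resize(a,(400,400)),cv2.resize(b,(400,400))]))
print(telemetry.get_obs()['tool_pos'])
E
```

```text
[ 0.54577214 -0.29511605  0.34516781]
```

View pics/v1.png

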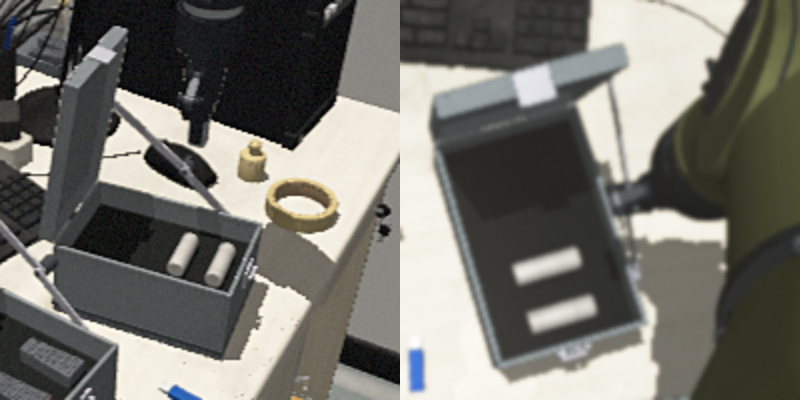

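The shut fingers hang just over the knee: the tip is at (200,140) in the left panel, with the stay below it. The arm clears both lids. Next I press down.

Request:
jog_arm(
  plan=[
    [-1,0,0,0.2,0],
    [-1,0,0,0.32,0],
    [-1,0,0,0.4,0],
    [-1,0,0,0.46,0],
    [-1,0,0,0.46,0],
  ],
)

```text
time: 2.08
tool_pos: [0.5465, -0.2945, 0.3176]
tool_rot: [[0.936, 0.352, 0.002], [0.352, -0.936, -0.0], [0.002, 0.001, -1.0]]
ft_force: [1.4, 0.8, 3.2]
finger_gap: -0.0004
```

Request:
jog_arm(
  plan=[
    [-1,0.03,0,0.08,0],
    [-1,0.1,0,0.17,0],
    [-1,0.17,0,0.26,0],
    [-1,0.25,0,0.36,0],
    [-1,0.25,0,0.36,0],
  ],
)

```text
time: 2.7
tool_pos: [0.5591, -0.29, 0.2946]
tool_rot: [[0.936, 0.351, -0.002], [0.351, -0.936, -0.0], [-0.002, -0.001, -1.0]]
ft_force: [-0.8, -0.3, 0.2]
finger_gap: 0.0
```

Request:
jog_arm(
  plan=[
    [-1,-0.2,0,-0.3,0],
    [-1,-0.5,0.1,-1,0],
    [-1,-0.5,0.2,-2,0],
    [-1,-0.5,0.2,-2.7,0],
    [-1,-0.5,0.2,-2.7,0],
  ],
)

```text
time: 3.32
tool_pos: [0.5353, -0.3123, 0.4624]
tool_rot: [[0.937, 0.35, 0.007], [0.35, -0.937, -0.004], [0.005, 0.006, -1.0]]
ft_force: [-0.3, 0.3, -0.9]
finger_gap: -0.0004
```

```bash
python3 - <<'E'
from h import *
cap('scene','s2'); p,d=cap('top','t2')
a=cv2.imread('pics/s2.png')[80:280,280:480]; b=cv2.imread('pics/t2.png')[150:310,300:460]
cv2.imwrite('pics/v2.png',np.hstack([cv2.resize(a,(400,400)),cv2.resize(b,(400,400))]))
print(telemetry.get_obs()['tool_pos'])
# obstacles behind the lid, and lid top edge
P=pts('top',np.load('pics/top0.npz')['d']).reshape(-1,3)
x,y=np.array([.937,.35]),np.array([-.35,.937]); H=np.array([.612,-.167])
q=(P[:,:2]-H); X,Y,Z=q@x,q@y,P[:,2]
for lo in(-.06,0.0,.03,.06,.1,.15,.2):
    m=(X>lo)&(X<lo+.03)&(abs(Y)<.12); print(lo,m.sum(),Z[m].max() if m.any() else None)
m=(Z>.29)&(Z<.33)&(abs(X)<.06)&(abs(Y)<.08); print('lid X',np.percentile(X[m],[2,50,98]),'Y',Y[m].min(),Y[m].max(),'Z',np.median(Z[m]))
E
```

```text
[ 0.5345701  -0.31160508  0.45801022]
-0.06 1204 0.3145653685704811
0.0 943 0.21042505909129894
0.03 259 0.004334910619248733
0.06 684 0.024240633536212086
0.1 1099 0.34845267238877753
0.15 1085 0.3491575781109294
0.2 890 0.032825377596062966
lid X [-0.03156884 -0.01725118 -0.00769994] Y -0.07015671870469031 0.07039030893226787 Z 0.3118477630077836
```

View pics/v2.png

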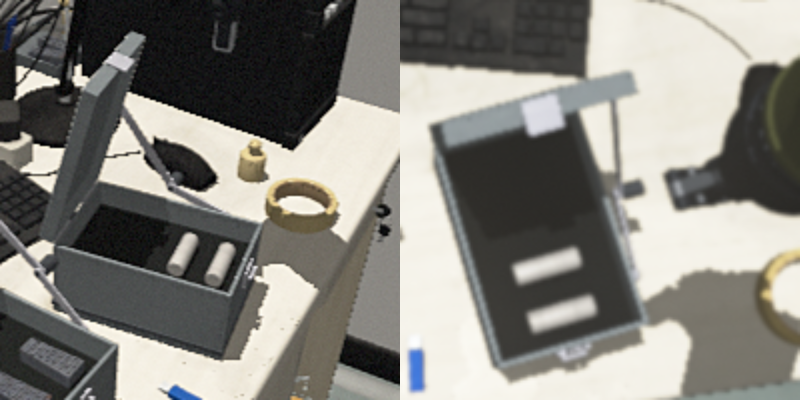

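The stay is broken: its knee at (170,187) in the left panel hangs below the line, and the lid leans forward. Before going behind the lid I check where the lid and the lamp are.

```bash
python3 - <<'E'
from h import *
x,y=np.array([.937,.35]),np.array([-.35,.937]); H=np.array([.612,-.167])
for n,f in(('top','t2'),('top','top0'),('scene','scene0')):
    P=pts(n,np.load(f'pics/{f}.npz')['d']).reshape(-1,3)
    q=(P[:,:2]-H); X,Y,Z=q@x,q@y,P[:,2]
    m=(X>.08)&(X<.3)&(abs(Y)<.25)&(Z>.2)&(Z<.8)
    print(f,'obst',m.sum()); 
    for yl in np.arange(-.25,.25,.05):
        k=m&(Y>yl)&(Y<yl+.05)
        if k.sum()>5: print('  Y %.2f n%d Xmin %.3f Z %.3f-%.3f'%(yl,k.sum(),np.percentile(X[k],2),Z[k].min(),Z[k].max()))
    m=(Z>.27)&(Z<.33)&(X>-.15)&(X<.03)&(abs(Y)<.075)
    print(' lid X',np.percentile(X[m],[2,50,98]).round(3),'Z',np.percentile(Z[m],[2,98]).round(3))
E
```

```text
t2 obst 5746
  Y -0.25 n2240 Xmin 0.093 Z 0.200-0.440
  Y -0.20 n2149 Xmin 0.082 Z 0.201-0.394
  Y -0.15 n1136 Xmin 0.094 Z 0.322-0.368
  Y 0.15 n87 Xmin 0.081 Z 0.201-0.311
  Y 0.20 n130 Xmin 0.080 Z 0.201-0.317
 lid X [-0.052 -0.037 -0.027] Z [0.301 0.313]
top0 obst 5747
  Y -0.25 n2257 Xmin 0.092 Z 0.201-0.440
  Y -0.20 n2128 Xmin 0.082 Z 0.202-0.394
  Y -0.15 n1138 Xmin 0.093 Z 0.323-0.369
  Y 0.15 n90 Xmin 0.081 Z 0.201-0.312
  Y 0.20 n130 Xmin 0.080 Z 0.201-0.316
 lid X [-0.032 -0.017 -0.008] Z [0.306 0.316]
scene0 obst 3672
  Y -0.25 n1276 Xmin 0.103 Z 0.202-0.440
  Y -0.20 n847 Xmin 0.083 Z 0.203-0.392
  Y -0.15 n542 Xmin 0.092 Z 0.314-0.367
  Y 0.15 n290 Xmin 0.080 Z 0.200-0.280
  Y 0.20 n715 Xmin 0.081 Z 0.200-0.316
 lid X [-0.032 -0.018 -0.008] Z [0.271 0.315]
```

Request:
jog_arm(
  plan=[
    [-1,0,0,-0.6,0],
    [-1,0,-0.4,-1.1,0],
    [-1,0.8,-1.0,-1.1,0],
    [-1,1.6,-1.6,-1.1,0],
    [-1,2.5,-1.8,-1.1,0],
  ],
)

```text
time: 4.05
tool_pos: [0.6382, -0.1549, 0.5223]
tool_rot: [[0.936, 0.353, -0.004], [0.353, -0.936, 0.001], [-0.004, -0.003, -1.0]]
ft_force: [1.3, -0.8, 1.0]
finger_gap: 0.0001
```

Request:
jog_arm(
  plan=[
    [-1,0.1,0,0,0],
    [-1,0.1,0,0.4,0],
    [-1,0.1,0,0.9,0],
    [-1,0.1,0,1.2,0],
    [-1,0.1,0,1.2,0],
  ],
)

```text
time: 4.68
tool_pos: [0.6424, -0.1566, 0.4488]
tool_rot: [[0.937, 0.35, -0.007], [0.35, -0.937, 0.0], [-0.007, -0.003, -1.0]]
ft_force: [-0.3, 0.2, -0.4]
finger_gap: -0.0001
```

```bash
python3 - <<'E'
from h import *
cap('scene','s3'); p,d=cap('top','t3')
a=cv2.imread('pics/s3.png')[50:250,230:430]; b=cv2.imread('pics/t3.png')[130:290,290:450]
cv2.imwrite('pics/v3.png',np.hstack([cv2.resize(a,(400,400)),cv2.resize(b,(400,400))]))
t=telemetry.get_obs()['tool_pos'];q=t[:2]-[.612,-.167];print(t,q@[.937,.35],q@[-.35,.937])
E
```

```text
[ 0.64352613 -0.15630675  0.45143685] 0.03328262736805774 -0.0010145672022631902
```

View pics/v3.png

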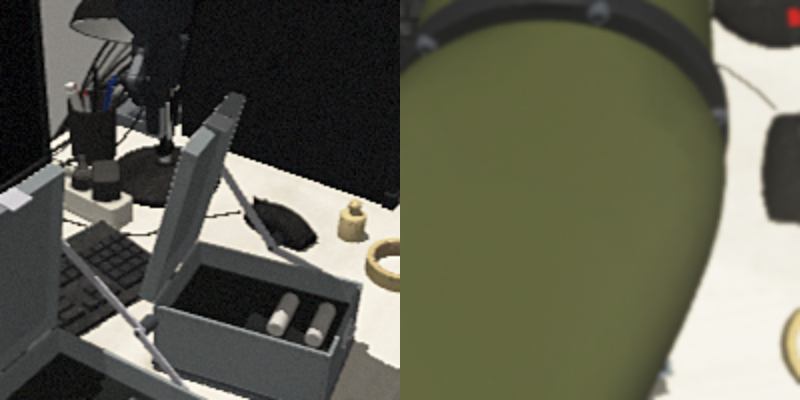

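The finger hangs behind the lid, around (165,150) in the left panel. The insert chest's stay is untouched. Next I sweep the lid forward and down.

Request:
jog_arm(
  plan=[
    [-1,-0.4,0,0,0],
    [-1,-0.73,0,0.08,0],
    [-1,-0.95,0,0.12,0],
    [-1,-1.15,0,0.17,0],
    [-1,-1.32,0,0.22,0],
  ],
)

```text
time: 5.4
tool_pos: [0.5698, -0.1838, 0.439]
tool_rot: [[0.936, 0.351, 0.002], [0.351, -0.936, -0.001], [0.002, 0.002, -1.0]]
ft_force: [2.8, -0.7, 2.6]
finger_gap: -0.0001
```

Request:
jog_arm(
  plan=[
    [-1,-0.28,0,0.12,0],
    [-1,-0.55,0,0.26,0],
    [-1,-0.79,0,0.43,0],
    [-1,-1.01,0,0.62,0],
    [-1,-1.22,0,0.84,0],
  ],
)

```text
time: 6.02
tool_pos: [0.5005, -0.2094, 0.3875]
tool_rot: [[0.936, 0.351, -0.0], [0.351, -0.936, -0.0], [-0.001, 0.0, -1.0]]
ft_force: [2.4, -0.3, -0.4]
finger_gap: -0.0002
```

Request:
jog_arm(
  plan=[
    [-1,-0.19,0,0.24,0],
    [-1,-0.35,0,0.5,0],
    [-1,-0.48,0,0.77,0],
    [-1,-0.56,0,1.0,0],
    [-1,-0.62,0,1.22,0],
  ],
)

```text
time: 6.65
tool_pos: [0.4655, -0.2224, 0.3139]
tool_rot: [[0.936, 0.351, -0.002], [0.351, -0.936, -0.0], [-0.002, -0.001, -1.0]]
ft_force: [-0.3, -1.4, 1.7]
finger_gap: -0.0
```

Request:
jog_arm(
  plan=[
    [-1,-0.03,0,0.15,0],
    [-1,-0.06,0,0.28,0],
    [-1,-0.06,0,0.36,0],
    [-1,-0.06,0,0.42,0],
    [-1,-0.06,0,0.42,0],
  ],
)

```text
time: 7.28
tool_pos: [0.4624, -0.2231, 0.2931]
tool_rot: [[0.936, 0.351, 0.0], [0.351, -0.936, -0.002], [-0.0, 0.001, -1.0]]
ft_force: [-9.6, 2.5, 39.6]
finger_gap: 0.0002
```

Request:
jog_arm(
  plan=[
    [-1,0,0,-0.15,0],
    [-1,0,0,-0.6,0],
    [-1,0,0,-1.5,0],
    [-1,0,0.8,-2.5,0],
    [-1,-0.1,1.7,-2.7,0],
  ],
)

```text
time: 7.9
tool_pos: [0.4939, -0.3153, 0.4534]
tool_rot: [[0.934, 0.356, 0.006], [0.356, -0.934, -0.0], [0.005, 0.002, -1.0]]
ft_force: [1.3, -0.7, -0.5]
finger_gap: -0.0
```

Request:
jog_arm(
  plan=[
    [-1,-0.3,0.9,0,0],
    [-1,-0.6,1.8,0,0],
    [-1,-0.9,2.7,0,0],
    [-1,-1,3.2,0,0],
    [-1,-1,3.2,0,0],
  ],
)

```text
time: 8.52
tool_pos: [0.5025, -0.5197, 0.4483]
tool_rot: [[0.938, 0.348, -0.001], [0.348, -0.938, -0.0], [-0.001, 0.0, -1.0]]
ft_force: [-0.1, 1.6, -0.6]
finger_gap: 0.0001
```

```bash
python3 - <<'E'
from h import *
cap('scene','s4'); p,d=cap('top','t4')
a=cv2.imread('pics/s4.png')[80:330,180:430]; b=cv2.imread('pics/t4.png')[130:310,210:410]
cv2.imwrite('pics/v4.png',np.hstack([cv2.resize(a,(400,400)),cv2.resize(b,(400,360)) if 0 else cv2.resize(b,(400,400))]))
P=pts('top',d).reshape(-1,3); q=P[:,:2]-[.612,-.167];X,Y=q@[.937,.35],q@[-.35,.937]
for a0 in(-.2,-.15,-.1,-.05): 
    m=(X>a0)&(X<a0+.04)&(abs(Y)<.05)&(P[:,2]<.2); print(a0,m.sum(),np.median(P[m,2]) if m.any() else '')
d0=np.load('pics/top0.npz')['d']; z0=pts('top',d0)[...,2]; z=P[:,2].reshape(400,640)
print('insert diff',np.abs(z-z0)[150:290,180:300].__gt__(.02).sum())
print(telemetry.get_obs()['tool_pos'])
E
```

```text
-0.2 876 0.12031131218635321
-0.15 837 0.1202662091899529
-0.1 810 0.12027508326873348
-0.05 773 0.12044369622913464
insert diff 141
[ 0.50383203 -0.51641649  0.44909792]
```

View pics/v4.png

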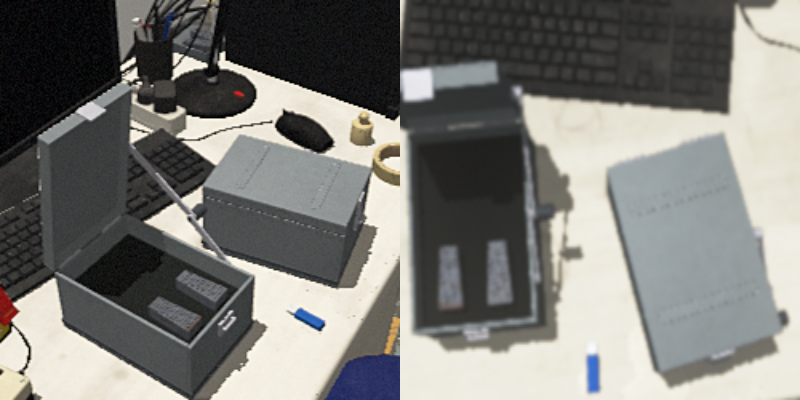

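The roller lid is shut flat, at 120 mm across its whole length. The insert chest on the left stands open with its stay straight, and the arm touches nothing.

```bash
python3 -c "
from cell import order; print(order.sign_off())"
```

```text
the job is handed in; nothing more can be done
None
```

The roller chest, on the right, is now fully shut. I pressed its stay's knee down about 25 mm to break it, then swept the lid down from behind with the shut fingers.

- **Roller lid:** the last depth check measured its top at 120 mm above the desk along its whole length, which matches fully shut.
- **Insert chest:** it still stands open and its stay looks straight in the last pictures. The before/after depth comparison of its area showed 141 changed pixels. I took these to be edge noise and the other lid's change, but did not look into them further.
- **Forces and time:** the highest reading was about 40 N at the wrist, when the fingertips pressed the lid against its stop. The wrist limit is 120 N. The 40 N limit applies to the arm or gripper body, and the contact was meant to be at the fingertips only. It took about 8.6 s, and the arm was clear of everything when I handed the job in.

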